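# Snap the parts-box lid shut all round

## Robot

A 6-joint arm with a two-finger parallel gripper is mounted at the origin on the work surface. World frame = base frame: x ahead of the robot, y to its left, z up, the work surface at z = 0. Lengths are in m, angles in rad, forces in N, time in s.
With the tool pointing down it reaches from about 0.425 to 0.95 m from the base axis. Payload 3.5 kg.
Tool frame: the origin (TCP) lies at the very end of the fingers, on their centre line; the grasp point (between the pads) lies 19 mm behind it (ctrl.grip_point_offset is the distance from the TCP to the grasp point, in m); z points along the fingers, y is the line along which they close (so a half turn about z gives the same grasp; the last joint's range is limited). The gripper opens to 85 mm and grips with 20 to 120 N. Pads are 22 mm wide; open, the fingers measure 114 mm over their backs; the gripper's body (76 mm by 85 mm) begins 54 mm behind the grasp point. The pads swing forward as they close: fully open they stand 13 mm farther back than shut.
Start: joints at [-1.331, 0.286, 1.577, -0, 1.279, -0.15], TCP at [0.257, -0.624, 0.231] pointing down, gripper open.
Joint ranges: [-2.77, 2.77], [-0.9, 2.22], [0.21, 2.48], [-1.53, 4.67], [0.24, 2.81], [-2.84, 2.84]. Speed limits (rad/s): [2.79, 2.79, 3.14, 3.14, 3.14, 3.14].

## Interface

Orientations are given as a unit quaternion [x, y, z, w].
In Python, from plant import ctrl gives the robot as it stands. The module is installed in compiled form; this text tells all that it offers.
- The arm moves only by the shell command python3 -m pendant 'ROWS' [OPENING] [FORCE]. ROWS is JSON, a list of rows, each an object of numbers: "dx", "dy", "dz": the shift along the tool's x, y, z in cm; "twist": the turn about the tool's z in degrees. A call has 1 to 10 rows; each row is the pose to reach, as a shift and turn from the pose commanded when the call began, along the tool's axes at that moment; what a row does not reach only later rows make up. A row lasts 1/8 s, in which the tool goes at most 62.5 mm and 10.7 degrees, less where a joint would pass 70% of its speed; a pose out of reach is approached as far as the arm can. A call with a gripper value outside its range is refused whole. OPENING is the opening in per cent of the stroke, from 0 (shut) to 100 (fully open), set as the call begins (- or left out, the last holds). The fingers move at their own pace and stop on an object; FORCE is the grip in N (left out, the last holds). Time passes only in rows, so rows that repeat a pose let the fingers close. It gives the time, the measured TCP pose, the force, the opening and the grip force at its end, in the units of the state.
- ctrl.get_state(): the state, without advancing time (a new reading comes with each control period).
- ctrl.read_camera(name): name is "side" or "top" or "wrist"; returns a dict with "img" (384x512x3 uint8, red, green, blue), "depth" (384x512 float32, m along the optical axis (not along the pixel's ray), 0 where there is no reading), "camera_matrix" (3x3 intrinsics, pixels), "distortion" ([k1, k2, p1, p2, k3] as OpenCV has them; the pictures are not rectified), "xyz" and "rotation" of the camera in the world; the wrist camera has in their place "tool_from_camera" (4x4, takes a point from camera to tool coordinates, whose origin is the TCP and whose axes are the flange's). Camera axes: x right, y up, looking along -z (the intrinsics and any distortion apply to the point x, -y, -z); pixel columns grow to the right and rows downward; lengths in m; the calibration is good to about 2 mm. A picture is of the moment at which its call begins: read the wrist's pose just before it.
- ctrl.sign_off(): hands the job in; it is judged then, once.
The state is a dict: "time": time; "qpos": joint angles; "dq": joint speeds; "joint_efforts": joint torques, N m; "eef_pos": TCP position; "tcp_rot": TCP orientation; "contact_force": force on the tool from outside, world axes, zero at the start; "wrist_torque": the same for the moment, N m; "opening": opening from 0.0 (shut) to 1.0 (fully open); "finger_force": force on a finger pad.
Only numpy, scipy, OpenCV 4.12 (cv2) and the standard library are available. Lean on these libraries where they do the work, as an engineer would, in place of code of your own. Each camera call takes 0.05 s, during which the arm holds its last target. There are 200 camera calls.

## Task

The lid of the blue parts box is only partly on: some of the six sections of its yellow rim still stand up. With your fingertips press down round the rim, section by section, until all six have snapped shut; do not press on the clear window, do not lift, tip or shove the box, and leave the tape, spool and screwdriver where they are.

Things in the scene. Friction and masses are not known exactly. Their poses are not given: they have to be found in the camera images.
- parts_box: loose blue parts box on the table, about 0.9 kg, 140 (its x) x 200 (its y) mm over the lid. Origin: centre of underside, z up. The lid: a yellow rim 26 mm wide in six snap sections round a clear window. A loose section stands 7 mm proud (top 93 mm above the underside) and shows a red band under the yellow; a shut one is 86 mm high, no red. At least two start loose, the rest shut
- lid_window: thin clear window in the middle of the lid, 82 (box x) x 142 (box y) mm, fixed to the box; its top lies 79 mm above the box underside, 7 mm below a shut rim. Not to be pressed. Origin: the box's origin (underside centre), same axes.
- front_left_top (a point): centre of the top face of the rim section on the -x long side, +y half of the box (box axes), 97 along y x 26 mm; moves down with it; the place to press
- front_left (a joint): height of that section, m, growing as it goes down: about -0.004 = loose (proud), about +0.003 = snapped shut, 7 mm lower. Over-centre snap: 12 to 13 N straight down starts it, less as it goes; past 0 it flips down by itself and stays shut (held with about 9 N); let go before 0 it springs back up. Pressing a shut section does nothing
- front_right_top (a point): centre of the top face of the rim section on the -x long side, -y half of the box (box axes), 97 along y x 26 mm; moves down with it; the place to press
- front_right (a joint): height of that section, m, growing as it goes down: about -0.004 = loose (proud), about +0.003 = snapped shut, 7 mm lower. Behaves as front_left
- back_left_top (a point): centre of the top face of the rim section on the +x long side, +y half of the box (box axes), 97 along y x 26 mm; moves down with it; the place to press
- back_left (a joint): height of that section, m, growing as it goes down: about -0.004 = loose (proud), about +0.003 = snapped shut, 7 mm lower. Behaves as front_left
- back_right_top (a point): centre of the top face of the rim section on the +x long side, -y half of the box (box axes), 97 along y x 26 mm; moves down with it; the place to press
- back_right (a joint): height of that section, m, growing as it goes down: about -0.004 = loose (proud), about +0.003 = snapped shut, 7 mm lower. Behaves as front_left
- left_end_top (a point): centre of the top face of the rim section on the +y short end of the box (box axes), 84 along x x 26 mm; moves down with it; the place to press
- left_end (a joint): height of that section, m, growing as it goes down: about -0.004 = loose (proud), about +0.003 = snapped shut, 7 mm lower. Behaves as front_left
- right_end_top (a point): centre of the top face of the rim section on the -y short end of the box (box axes), 84 along x x 26 mm; moves down with it; the place to press
- right_end (a joint): height of that section, m, growing as it goes down: about -0.004 = loose (proud), about +0.003 = snapped shut, 7 mm lower. Behaves as front_left
- tape_roll: bystander: white roll of tape lying flat, 90 mm across, 60 mm hole, 40 mm high; origin centre of underside
- wire_spool: bystander: small red wire spool with black flanges standing upright, 70 mm across, 50 mm high; origin centre of underside
- screwdriver: bystander: screwdriver lying on the table along its x, handle to -x, less than 40 mm high
Things that resemble listed ones, but are neither listed nor needed, are in the scene too. What is shaped like the parts_box but orange is not meant.

How it is judged:
By the outcome, as a careful person would: the job done as asked, in the order asked, and still so for the second after the job is handed in, with the robot touching nothing.
It also fails if it takes over 64 s, if anything falls off the work surface, if the arm or the gripper's body presses on something with over 40 N, if the wrist force passes 120 N, or if a joint passes its speed limit or range.

## Working session

There is one attempt and no reset: what is moved stays moved. The work goes in short steps, Python scripts to look and compute and a shell command to move; the robot and the scene stay as the last step left them, time stands still between calls to the robot, and variables do not carry over. Pictures are saved under pics/ and viewed, at most 10 in all, crops included, and the job is handed in when it is done.

```bash
mkdir -p pics; python3 - <<'E'
from plant import ctrl
import cv2,numpy as np
s=ctrl.get_state();print(s)
for n in("top","side"):
    c=ctrl.read_camera(n);cv2.imwrite(f"pics/{n}1.png",cv2.resize(c["img"][...,::-1],(800,600)))
    np.savez(n+"1.npz",**c)
    print(n,c["xyz"],c["rotation"],c["camera_matrix"],c["distortion"])
E
```

```text
{'time': 0.0, 'qpos': array([-1.33099039e+00,  2.87205919e-01,  1.57822345e+00, -8.40936716e-06,
        1.27862243e+00, -1.49974539e-01]), 'dq': array([-0.00090885, -0.0008895 , -0.00119445, -0.00106389, -0.00078373,
       -0.00058988]), 'joint_efforts': array([-8.47590900e-05, -4.05982769e+01, -2.92624515e+01, -1.44698020e-04,
        5.83354573e-03, -9.81108826e-06]), 'eef_pos': array([ 0.25636741, -0.62368179,  0.22989521]), 'tcp_rot': array([ 9.81067955e-01,  1.93659898e-01, -5.92293161e-05, -1.22814813e-03]), 'contact_force': array([4.29884154e-01, 3.68643340e-04, 5.76146681e-01]), 'wrist_torque': array([ 0.02189749, -0.05660883,  0.03056038]), 'finger_force': 0.0, 'opening': 0.9991714674772171}
top [0.45199594 0.07488251 0.87891118] [-0.03440733  0.05143624  0.71012623 -0.70134955] [[395.25854986   0.         257.80928682]
 [  0.         395.25854986 186.00499017]
 [  0.           0.           1.        ]] [-0.12179025  0.          0.          0.          0.        ]
side [0.52001248 0.59692421 0.66563621] [-0.00126492  0.34917022  0.93654692 -0.03095844] [[353.78576443   0.         258.00271911]
 [  0.         353.78576443 186.55584104]
 [  0.           0.           1.        ]] [-0.10185153  0.          0.          0.          0.        ]
```

View pics/top1.png

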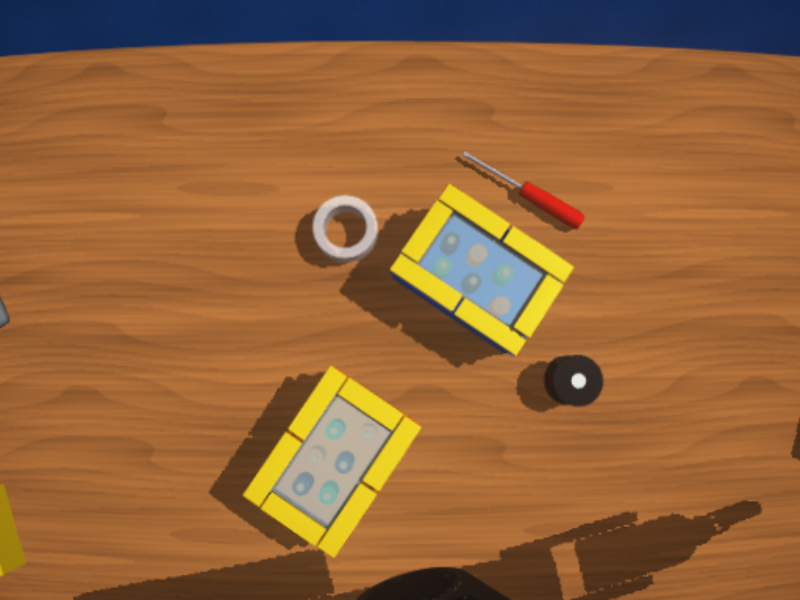

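View pics/side1.png

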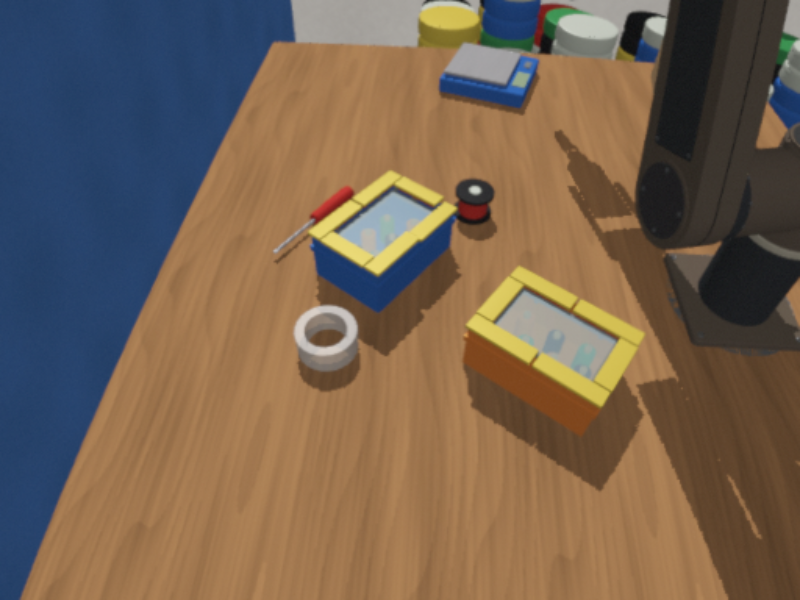

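The top view shows the blue box with its lid corners near (450,185), (573,267), (517,355) and (391,268). The orange box is at (332,460), the tape at (345,228), the spool at (575,380) and the screwdriver at (525,190). Next I get the pose and section heights from depth.

```bash
cat > h.py <<'E'
import cv2,numpy as np
from scipy.spatial.transform import Rotation as R
def cloud(c,T=None):
    h,w=c["depth"].shape
    uv=np.stack(np.meshgrid(np.arange(w),np.arange(h)),-1).reshape(-1,1,2).astype(float)
    n=cv2.undistortPoints(uv,c["camera_matrix"],c["distortion"]).reshape(-1,2)
    d=c["depth"].reshape(-1,1)
    p=np.hstack([n[:,:1]*d,-n[:,1:]*d,-d])
    if T is None:
        r=np.array(c["rotation"]);r=R.from_quat(r).as_matrix() if r.size==4 else r
        P=p@r.T+c["xyz"]
    else: P=p@T[:3,:3].T+T[:3,3]
    return P.reshape(h,w,3)
L=dict(front_left=(-.057,.0495),front_right=(-.057,-.0495),back_left=(.057,.0495),back_right=(.057,-.0495),left_end=(0,.087),right_end=(0,-.087))
def yellow(im):
    hsv=cv2.cvtColor(im,cv2.COLOR_RGB2HSV);return cv2.inRange(hsv,(20,140,90),(35,255,255))>0
def pose(Q):
    (cx,cy),(a,b),_=r=cv2.minAreaRect(Q[:,:2].astype(np.float32))
    B=cv2.boxPoints(r);e=[B[1]-B[0],B[2]-B[1]];l=max(e,key=np.linalg.norm)
    if l[1]<0:l=-l
    return np.array([cx,cy]),np.arctan2(-l[0],l[1]),(a,b)
E
python3 - <<'E'
from h import *
for n in("top","side"):
    c=dict(np.load(n+"1.npz"));P=cloud(c);m=yellow(c["img"])&(P[...,2]>.07)&(P[...,2]<.11)&(np.abs(P[...,0]-.56)<.16)&(c["depth"]>0)
    k,lab,st,_=cv2.connectedComponentsWithStats(m.astype(np.uint8))
    for i in range(1,k):
        if st[i,4]<300: continue
        Q=P[lab==i];print(n,i,st[i],pose(Q),Q.mean(0))
    # table height check
    t=P[(P[...,2]<.03)&(c["depth"]>0)];print("table",np.median(t[:,2]))
E
```

```text
top 1 [ 249  118   77   81 1695] (array([ 0.60596925, -0.00608683]), np.float32(0.96980536), (0.09856102615594864, 0.13993409276008606)) [0.6112012  0.00335908 0.09270638]
top 2 [ 322  145   45   71 1100] (array([ 0.55947894, -0.09829126]), np.float32(0.9636795), (0.09774255752563477, 0.11126663535833359)) [ 0.56267329 -0.12014911  0.09292637]
top 3 [291 191  46  36 597] (array([ 0.50178874, -0.05683895]), np.float32(-0.6088949), (0.09666075557470322, 0.025640979409217834)) [ 0.50153999 -0.05651527  0.08549088]
top 4 [193 234  59  28 725] (array([0.42702621, 0.12829919]), np.float32(0.010734699), (0.05308676138520241, 0.11473950743675232)) [0.41974118 0.13465728 0.08868471]
table -0.0003707589882603335
side 16 [298 181  27  45 475] (array([0.42646939, 0.1291045 ]), np.float32(-0.002700622), (0.11633484810590744, 0.05266103520989418)) [0.41807711 0.13736272 0.0896538 ]
table 0.0006154013852097684
```

```bash
python3 - <<'E'
from h import *
for n in("top","side"):
    c=dict(np.load(n+"1.npz"));P=cloud(c);m=yellow(c["img"])&(P[...,2]>.07)&(P[...,2]<.11)&(np.hypot(P[...,0]-.57,P[...,1]+.04)<.135)&(c["depth"]>0)
    m=cv2.morphologyEx(m.astype(np.uint8),cv2.MORPH_OPEN,np.ones((3,3)))>0
    Q=P[m];ctr,yaw,ab=pose(Q);print(n,ctr,yaw,ab)
    r=np.array([[np.cos(yaw),-np.sin(yaw)],[np.sin(yaw),np.cos(yaw)]])
    q=(Q[:,:2]-ctr)@r
    for k,o in L.items():
        s=np.hypot(*(q-o).T)<.012
        print(k,s.sum(),np.median(Q[s,2]).round(4),(r@o+ctr).round(4))
c=np.load("top1.npz");cv2.imwrite("pics/tc.png",cv2.resize(c["img"][105:240,235:385,::-1],(600,540),interpolation=2))
c=np.load("side1.npz");cv2.imwrite("pics/sc.png",cv2.resize(c["img"][100:205,190:300,::-1],(600,573),interpolation=2))
from plant import ctrl
s=ctrl.get_state();print(R.from_quat(s["tcp_rot"]).as_matrix().round(4))
E
```

```text
top [ 0.57703    -0.04810943] -0.6054271 (0.20030149817466736, 0.13993316888809204)
front_left 112 0.0929 [0.5583 0.025 ]
front_right 109 0.0855 [ 0.502  -0.0564]
back_left 100 0.0931 [ 0.6521 -0.0398]
back_right 102 0.0929 [ 0.5957 -0.1213]
left_end 105 0.0927 [0.6265 0.0234]
right_end 107 0.0928 [ 0.5275 -0.1196]
side [ 0.48678711 -0.09377004] 0.56973064 (0.02280532941222191, 0.05254576355218887)
front_left 0 nan [ 0.4121 -0.0828]
front_right 0 nan [ 0.4655 -0.1662]
back_left 0 nan [ 0.5081 -0.0213]
back_right 0 nan [ 0.5615 -0.1047]
left_end 0 nan [ 0.4399 -0.0205]
right_end 0 nan [ 0.5337 -0.167 ]
[[ 9.25e-01  3.80e-01 -5.00e-04]
 [ 3.80e-01 -9.25e-01  2.10e-03]
 [ 3.00e-04 -2.20e-03 -1.00e+00]]
  return _methods._mean(a, axis=axis, dtype=dtype,
  ret = ret.dtype.type(ret / rcount)
```

View pics/sc.png

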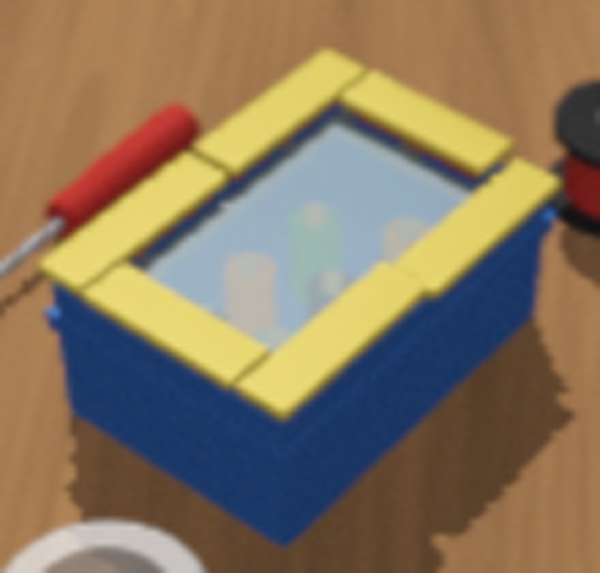

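Depth shows five sections proud (93 mm) and front_right shut (86 mm). The side crop shows the step at (430,290). I'll shut the fingers, align them with the box and start at right_end.

```bash
cat > go.py <<'E'
import sys
from h import *
from plant import ctrl
s=ctrl.get_state();M=R.from_quat(s["tcp_rot"]).as_matrix()
yaw=-.6054;r=np.array([[np.cos(yaw),-np.sin(yaw)],[np.sin(yaw),np.cos(yaw)]]);ctr=np.array([.5770,-.0481])
print("eef",s["eef_pos"].round(4),"yang",np.degrees(np.arctan2(M[1,1],M[0,1])).round(1),"want -124.7","f",s["contact_force"].round(1))
for k,o in L.items():
    t=np.r_[r@o+ctr,.115];print(k,((t-s["eef_pos"])@M*100).round(2))
E
python3 go.py
```

```text
eef [ 0.2564 -0.6238  0.23  ] yang -67.7 want -124.7 f [ 0.1  0.3 -0.5]
front_left [ 52.58 -48.52  11.63]
front_right [ 44.27 -43.13  11.61]
back_left [ 58.78 -38.95  11.61]
back_right [ 50.48 -33.56  11.59]
left_end [ 58.83 -45.78  11.62]
right_end [ 44.23 -36.3   11.6 ]
```

```bash
python3 -m pendant '[{"dx":4.4,"dy":-3.6,"twist":7},{"dx":8.8,"dy":-7.2,"twist":14},{"dx":13.3,"dy":-10.9,"twist":21},{"dx":17.7,"dy":-14.5,"twist":28},{"dx":22.1,"dy":-18.1,"twist":35},{"dx":26.5,"dy":-21.8,"twist":42},{"dx":31,"dy":-25.4,"twist":49},{"dx":35.4,"dy":-29,"twist":57},{"dx":39.8,"dy":-32.7,"twist":57},{"dx":44.2,"dy":-36.3,"twist":57}]' 0 40; python3 go.py
```

```text
eef [ 0.2564 -0.6238  0.23  ] yang -67.7 want -124.7 f [ 0.1  0.3 -0.5]
front_left [ 52.58 -48.52  11.63]
front_right [ 44.27 -43.13  11.61]
back_left [ 58.78 -38.95  11.61]
back_right [ 50.48 -33.56  11.59]
left_end [ 58.83 -45.78  11.62]
right_end [ 44.23 -36.3   11.6 ]$[0]: bad value
```

```bash
python3 -m pendant '[{"dx":4.4,"dy":-3.6,"dz":0,"twist":7},{"dx":8.8,"dy":-7.2,"dz":0,"twist":14},{"dx":13.3,"dy":-10.9,"dz":0,"twist":21},{"dx":17.7,"dy":-14.5,"dz":0,"twist":28},{"dx":22.1,"dy":-18.1,"dz":0,"twist":35},{"dx":26.5,"dy":-21.8,"dz":0,"twist":42},{"dx":31,"dy":-25.4,"dz":0,"twist":49},{"dx":35.4,"dy":-29,"dz":0,"twist":57},{"dx":39.8,"dy":-32.7,"dz":0,"twist":57},{"dx":44.2,"dy":-36.3,"dz":0,"twist":57}]' 0 40; python3 go.py
```

```text
time: 1.35
eef_pos: [0.5278, -0.1187, 0.231]
tcp_rot: [0.955, -0.298, -0.0, 0.0]
contact_force: [0.2, -0.6, 0.4]
opening: -0.003
finger_force: 0.0
eef [ 0.5278 -0.1187  0.231 ] yang -124.7 want -124.7 f [ 0.2 -0.6  0.4]
front_left [ -5.66 -13.56  11.6 ]
front_right [-5.66 -3.66 11.6 ]
back_left [  5.74 -13.56  11.59]
back_right [ 5.74 -3.66 11.6 ]
left_end [  0.04 -17.31  11.6 ]
right_end [ 0.03  0.09 11.6 ]
```

```bash
python3 -m pendant '[{"dx":0,"dy":0.1,"dz":6,"twist":0},{"dx":0,"dy":0.1,"dz":11,"twist":0},{"dx":0,"dy":0.1,"dz":12.5,"twist":0},{"dx":0,"dy":0.1,"dz":13.3,"twist":0},{"dx":0,"dy":0.1,"dz":13.7,"twist":0},{"dx":0,"dy":0.1,"dz":13.9,"twist":0},{"dx":0,"dy":0.1,"dz":14.0,"twist":0},{"dx":0,"dy":0.1,"dz":14.1,"twist":0},{"dx":0,"dy":0.1,"dz":14.2,"twist":0},{"dx":0,"dy":0.1,"dz":14.2,"twist":0}]'
```

```text
time: 2.6
eef_pos: [0.528, -0.1221, 0.0925]
tcp_rot: [0.955, -0.298, 0.001, 0.0]
contact_force: [-4.4, 1.3, 9.7]
opening: 0.003
finger_force: 5.3
```

```bash
python3 -m pendant '[{"dx":0,"dy":0,"dz":0.1,"twist":0},{"dx":0,"dy":0,"dz":0.2,"twist":0},{"dx":0,"dy":0,"dz":0.3,"twist":0},{"dx":0,"dy":0,"dz":0.4,"twist":0},{"dx":0,"dy":0,"dz":0.4,"twist":0}]'
```

```text
time: 3.22
eef_pos: [0.5269, -0.1214, 0.0857]
tcp_rot: [0.955, -0.298, -0.0, -0.0]
contact_force: [-0.7, 0.8, 3.7]
opening: 0.004
finger_force: 2.1
```

```bash
python3 -m pendant '[{"dx":0,"dy":0,"dz":-3,"twist":0},{"dx":3,"dy":-2,"dz":-3,"twist":0},{"dx":5.7,"dy":-3.7,"dz":-3,"twist":0},{"dx":5.7,"dy":-3.7,"dz":-3,"twist":0},{"dx":5.7,"dy":-3.7,"dz":-1.3,"twist":0},{"dx":5.7,"dy":-3.7,"dz":-0.8,"twist":0},{"dx":5.7,"dy":-3.7,"dz":-0.5,"twist":0},{"dx":5.7,"dy":-3.7,"dz":-0.2,"twist":0},{"dx":5.7,"dy":-3.7,"dz":0,"twist":0},{"dx":5.7,"dy":-3.7,"dz":0.1,"twist":0}]'; python3 go.py
```

```text
time: 4.47
eef_pos: [0.5937, -0.1232, 0.0854]
tcp_rot: [0.955, -0.298, -0.002, 0.0]
contact_force: [-5.9, 1.4, 12.6]
opening: -0.006
finger_force: 6.2
eef [ 0.5937 -0.1232  0.0854] yang -124.7 want -124.7 f [-5.9  1.4 12.6]
front_left [-11.35 -10.18  -2.93]
front_right [-11.36  -0.28  -2.92]
back_left [  0.05 -10.17  -2.97]
back_right [ 0.04 -0.27 -2.96]
left_end [ -5.65 -13.92  -2.96]
right_end [-5.66  3.48 -2.94]
```

```bash
python3 -m pendant '[{"dx":0,"dy":0,"dz":-3,"twist":0},{"dx":0,"dy":-5,"dz":-3,"twist":0},{"dx":0,"dy":-9.9,"dz":-3,"twist":0},{"dx":0,"dy":-9.9,"dz":-3,"twist":0},{"dx":0,"dy":-9.9,"dz":-1.4,"twist":0},{"dx":0,"dy":-9.9,"dz":-0.9,"twist":0},{"dx":0,"dy":-9.9,"dz":-0.6,"twist":0},{"dx":0,"dy":-9.9,"dz":-0.3,"twist":0},{"dx":0,"dy":-9.9,"dz":-0.1,"twist":0},{"dx":0,"dy":-9.9,"dz":0,"twist":0}]'; python3 go.py
python3 -m pendant '[{"dx":0,"dy":0,"dz":-3,"twist":0},{"dx":-3,"dy":-2,"dz":-3,"twist":0},{"dx":-5.7,"dy":-3.8,"dz":-3,"twist":0},{"dx":-5.7,"dy":-3.8,"dz":-3,"twist":0}]'; python3 go.py
```

```text
time: 5.72
eef_pos: [0.6503, -0.043, 0.0855]
tcp_rot: [0.955, -0.298, -0.001, 0.001]
contact_force: [-5.7, 0.3, 11.5]
opening: -0.002
finger_force: 5.7
eef [ 0.6503 -0.043   0.0855] yang -124.7 want -124.7 f [-5.7  0.3 11.5]
front_left [-11.44  -0.35  -2.93]
front_right [-11.44   9.55  -2.91]
back_left [-0.04 -0.36 -2.95]
back_right [-0.04  9.54 -2.93]
left_end [-5.74 -4.11 -2.95]
right_end [-5.74 13.29 -2.91]
time: 6.22
eef_pos: [0.6244, 0.0229, 0.1132]
tcp_rot: [0.955, -0.297, -0.001, 0.0]
contact_force: [-0.4, -0.4, -0.4]
opening: -0.001
finger_force: 0.0
eef [0.6244 0.0229 0.1132] yang -124.6 want -124.7 f [-0.4 -0.4 -0.4]
front_left [-5.57  3.57 -0.17]
front_right [-5.59 13.47 -0.16]
back_left [ 5.83  3.59 -0.19]
back_right [ 5.81 13.49 -0.18]
left_end [ 0.14 -0.17 -0.18]
right_end [ 0.1  17.23 -0.16]
```

```bash
python3 -m pendant '[{"dx":0.1,"dy":-0.1,"dz":1,"twist":0},{"dx":0.1,"dy":-0.1,"dz":1.6,"twist":0},{"dx":0.1,"dy":-0.1,"dz":2.1,"twist":0},{"dx":0.1,"dy":-0.1,"dz":2.4,"twist":0},{"dx":0.1,"dy":-0.1,"dz":2.7,"twist":0},{"dx":0.1,"dy":-0.1,"dz":2.9,"twist":0},{"dx":0.1,"dy":-0.1,"dz":3,"twist":0},{"dx":0.1,"dy":-0.1,"dz":3,"twist":0}]'
python3 -m pendant '[{"dx":0,"dy":0,"dz":-3,"twist":0},{"dx":-3,"dy":2,"dz":-3,"twist":0},{"dx":-5.7,"dy":3.7,"dz":-3,"twist":0},{"dx":-5.7,"dy":3.7,"dz":-3,"twist":0},{"dx":-5.7,"dy":3.7,"dz":-1.4,"twist":0},{"dx":-5.7,"dy":3.7,"dz":-0.9,"twist":0},{"dx":-5.7,"dy":3.7,"dz":-0.6,"twist":0},{"dx":-5.7,"dy":3.7,"dz":-0.3,"twist":0},{"dx":-5.7,"dy":3.7,"dz":-0.1,"twist":0},{"dx":-5.7,"dy":3.7,"dz":0,"twist":0}]'; python3 go.py
```

```text
time: 7.22
eef_pos: [0.6275, 0.0215, 0.0856]
tcp_rot: [0.955, -0.298, -0.0, 0.0]
contact_force: [-3.3, -0.9, 7.4]
opening: -0.004
finger_force: 3.6
time: 8.48
eef_pos: [0.5598, 0.0238, 0.0855]
tcp_rot: [0.955, -0.298, -0.0, 0.0]
contact_force: [-3.2, -0.0, 11.0]
opening: -0.003
finger_force: 5.5
eef [0.5598 0.0238 0.0855] yang -124.7 want -124.7 f [-3.2 -0.  11. ]
front_left [-0.2  -0.01 -2.95]
front_right [-0.2   9.89 -2.95]
back_left [11.2  -0.   -2.96]
back_right [11.2   9.9  -2.95]
left_end [ 5.51 -3.76 -2.96]
right_end [ 5.5  13.64 -2.95]
```

Now lift, retreat up and toward the robot's right, and look again.

```bash
python3 -m pendant '[{"dx":0,"dy":0,"dz":-5,"twist":0},{"dx":0,"dy":0,"dz":-10,"twist":0},{"dx":0,"dy":5,"dz":-14,"twist":0},{"dx":0,"dy":10,"dz":-14,"twist":0},{"dx":0,"dy":15,"dz":-14,"twist":0},{"dx":2,"dy":20,"dz":-14,"twist":0},{"dx":4,"dy":25,"dz":-14,"twist":0},{"dx":7,"dy":30,"dz":-14,"twist":0},{"dx":10,"dy":34,"dz":-14,"twist":0},{"dx":10,"dy":34,"dz":-14,"twist":0}]'
python3 - <<'E'
from h import *
from plant import ctrl
c=ctrl.read_camera("top");P=cloud(c);m=yellow(c["img"])&(P[...,2]>.07)&(P[...,2]<.11)&(np.hypot(P[...,0]-.57,P[...,1]+.04)<.135)&(c["depth"]>0)
m=cv2.morphologyEx(m.astype(np.uint8),cv2.MORPH_OPEN,np.ones((3,3)))>0
Q=P[m];ctr,yaw,ab=pose(Q);print(ctr,yaw,ab)
r=np.array([[np.cos(yaw),-np.sin(yaw)],[np.sin(yaw),np.cos(yaw)]]);q=(Q[:,:2]-ctr)@r
for k,o in L.items():
    s=np.hypot(*(q-o).T)<.012;print(k,s.sum(),np.median(Q[s,2]).round(4))
cv2.imwrite("pics/t2.png",cv2.resize(c["img"][...,::-1],(800,600)))
E
```

```text
time: 9.72
eef_pos: [0.4478, -0.3157, 0.2236]
tcp_rot: [0.954, -0.3, -0.0, 0.0]
contact_force: [0.2, 0.2, -0.4]
opening: 0.0
finger_force: 0.0
[ 0.57698655 -0.04802719] -0.60539395 (0.20051950216293335, 0.13989412784576416)
front_left 108 0.0855
front_right 108 0.0855
back_left 100 0.0853
back_right 104 0.0855
left_end 105 0.0851
right_end 111 0.0856
```

View pics/t2.png

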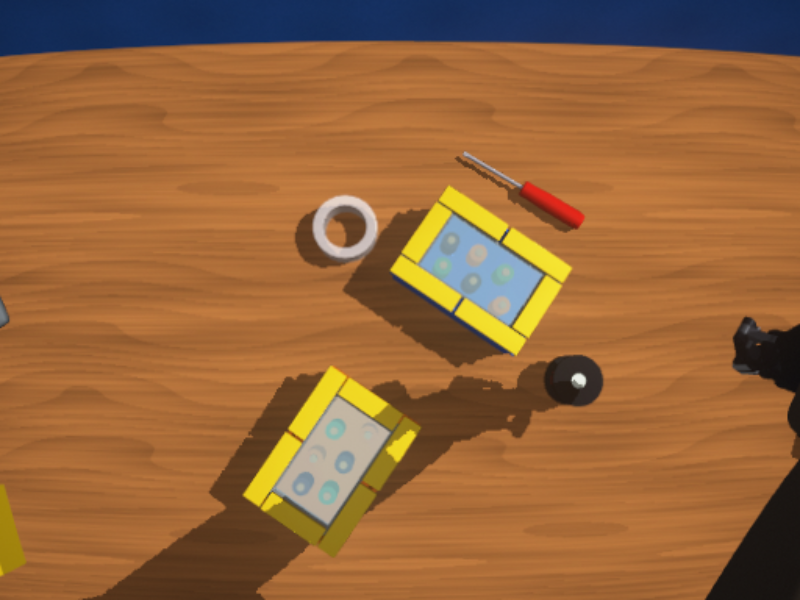

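The blue box's rim, (391,268) to (573,267), is now level all round and the box hasn't moved. The tape (345,228), spool (575,380) and screwdriver (550,205) are where they were, and the arm is clear.

```bash
python3 -c "from plant import ctrl;print(ctrl.sign_off())"
```

```text
the job is handed in; nothing more can be done
None
```

All six rim sections of the blue parts box are snapped shut (five were loose and one was already shut), the box and the bystanders have not moved, and the job is handed in at about 10 s.

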